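Fit the spacer and hold the spotting tile flush

TASK

Two white spotting tiles lie in grey positioning frames, each with a gap between the tile and the frame's end fence. Stand the black plastic spacer down into the gap that is wide enough for it, resting on the frame's floor, then push that tile from behind until fence, spacer and tile are flush with no gap left, and finish while still holding it firmly pressed so that I can tighten the clamp. Leave the other tile, the jar, the beaker and the bowl alone.

Things in the scene. Friction and masses are not known exactly. Their poses are not given: they have to be found in the camera images.
- frame_a: one of two like grey plastic frames screwed to the bench. Base plate 170 (x) x 112 (y) x 6 mm thick, its top is the floor that tile and spacer stand on. Origin: centre of the underside, on the bench; x points to the end fence, z up; turned up to 0.35 rad from world x. Side rails 8 mm thick, tops 14 mm above the bench, inner faces 44 mm either side, from x = -30 mm to the fence. The -x end is open.
- frame_b: one of two like grey plastic frames screwed to the bench. Base plate 170 (x) x 112 (y) x 6 mm thick, its top is the floor that tile and spacer stand on. Origin: centre of the underside, on the bench; x points to the end fence, z up; turned up to 0.35 rad from world x. Side rails 8 mm thick, tops 14 mm above the bench, inner faces 44 mm either side, from x = -30 mm to the fence. The -x end is open.
- fence_a (a point): point on frame_a's floor at the middle of the inner face of its end fence, 73 mm from the frame's origin along its x, 6 mm above the bench; axes as the frame's. The fence is 12 mm thick, 112 mm wide, its top 26 mm above the bench. The gap lies between it and the tile: 20 to 26 mm at the start in one frame, 7 to 10 mm in the other.
- fence_b (a point): point on frame_b's floor at the middle of the inner face of its end fence, 73 mm from the frame's origin along its x, 6 mm above the bench; axes as the frame's. The fence is 12 mm thick, 112 mm wide, its top 26 mm above the bench. The gap lies between it and the tile: 20 to 26 mm at the start in one frame, 7 to 10 mm in the other.
- tile_a: white porcelain spotting tile with 12 shallow wells, 80 (x) x 84 (y) x 14 mm thick, about 0.22 kg, loose on the floor of frame_a between its side rails (2 mm play each side). Origin: centre of its underside; x points to the fence: edge by the gap 40 mm along +x, back edge 40 mm along -x. Slides when its back edge is pushed.
- tile_b: white porcelain spotting tile with 12 shallow wells, 80 (x) x 84 (y) x 14 mm thick, about 0.22 kg, loose on the floor of frame_b between its side rails (2 mm play each side). Origin: centre of its underside; x points to the fence: edge by the gap 40 mm along +x, back edge 40 mm along -x. Slides when its back edge is pushed.
- spacer: loose black plastic spacer, about 0.06 kg, standing upright on the bench between the frames: a bar 14 (x, thickness) x 76 (y, length) x 22 mm high, with a centred grip tab on top, 12 (x) x 30 (y) mm, from 21 to 54 mm above the underside. Origin: centre of its underside; z up, y along its length. The same turned half round. In the gap its length lies along the fence.
- amber_bottle: bystander, leave it where it stands: amber glass jar with a black cap, 66 mm wide, 105 mm high, beyond the frames; origin centre of underside.
- beaker: bystander, leave it where it stands: glass beaker, 72 mm wide, 90 mm high, to the robot's left; origin centre of underside.
- mortar: bystander, leave it where it stands: white porcelain bowl, 100 mm wide, 50 mm high, to the robot's right; origin centre of underside.

How it is judged:
By the outcome, as a careful person would: the job done as asked, in the order asked, and still so for the second after the job is handed in, while the arm keeps its last pose, push and grip.
It also fails if it takes over 51 s, if anything falls off the work surface, if the arm or the gripper's body presses on something with over 40 N, if the wrist force passes 120 N, or if a joint passes its speed limit or range.

ROBOT

A 6-joint arm with a two-finger parallel gripper is mounted at the origin on the work surface. World frame = base frame: x ahead of the robot, y to its left, z up, the work surface at z = 0. Lengths are in m, angles in rad, forces in N, time in s.
With the tool pointing down it reaches from about 0.35 to 0.85 m from the base axis. Payload 8.1 kg.
Tool frame: the origin (TCP) lies on the mounting face of the last link; the fingertips stand 186 mm ahead of it and the grasp point (between the pads) lies 167 mm ahead of it; z points along the fingers, y is the line along which they close (so a half turn about z gives the same grasp; the last joint's range is limited). The gripper opens to 93 mm and grips with 3 to 60 N. Pads are 15 mm wide; open, the fingers measure 128 mm over their backs; the gripper's body (75 mm by 188 mm) begins 65 mm behind the grasp point.
Start: joints at [1.133, 0.13, 1.488, -0, 1.523, -0.085], TCP at [0.207, 0.563, 0.405] pointing down, gripper open.
Joint ranges: [-2.96, 2.96], [-0.89, 2.26], [0.02, 2.5], [-1.34, 4.48], [0, 2.73], [-2.66, 2.66]. Speed limits (rad/s): [2.39, 2.39, 2.79, 3.14, 3.14, 3.14].

INTERFACE

Orientations are given as a rotation vector (axis times angle).
In Python, from plant import * gives the robot as it stands. The module is installed in compiled form; this text tells all that it offers.
- The arm moves only by the tool arm_command, never from a script. Its argument "increments" is a list of rows, each a list of 6 numbers: the shift along the tool's x, y, z in units of 0.2 m (1.0 is 0.2 m), then the turn, a rotation vector about the tool's x, y, z in units of pi rad (1.0 is pi rad). A call has exactly 5 rows; each row is the pose to reach, as a shift and turn from the pose commanded when the call began, along the tool's axes at that moment, turning the shorter way round; what a row does not reach only later rows make up. A row lasts 1/8 s, in which the tool goes at most 62.5 mm and 10.7 degrees, less where a joint would pass 70% of its speed; a pose out of reach is approached as far as the arm can. A call with a number of a shift or a turn outside -1 to 1 is refused whole. A call with a gripper value outside its range is refused whole. "fingers" is the closure, from -1 (fully open) to 1 (shut), set as the call begins (left out, the last holds). The fingers move at their own pace and stop on an object; "force" is the grip in N (left out, the last holds). Time passes only in rows, so rows that repeat a pose let the fingers close, or fill a call up. It gives the time, the measured TCP pose, the force, the opening and the grip force at its end, in the units of the state.
- read_state(): the state, without advancing time (a new reading comes with each control period).
- read_camera(name): name is "scene" or "side" or "wrist"; returns a dict with "image" (480x640x3 uint8, red, green, blue), "fx", "fy", "cx", "cy" (pixels), "T" (4x4, takes a point from camera to world coordinates). Camera axes: x right, y down, z forward; pixel columns grow to the right and rows downward; lengths in m; the calibration is good to about 2 mm. A picture is of the moment at which its call begins. There is no depth.
- close_job(): hands the job in; it is judged then, once.
The state is a dict: "t": time; "q": joint angles; "dq": joint speeds; "joint_torque": joint torques, N m; "tool_pos": TCP position; "orientation": TCP orientation; "force": force on the tool from outside, world axes, zero at the start; "wrist_torque": the same for the moment, N m; "opening": finger opening in m; "gripper_force": force on a finger pad.
Only numpy, scipy, OpenCV 4.12 (cv2) and the standard library are available. Lean on these libraries where they do the work, as an engineer would, in place of code of your own. Each camera call takes 0.05 s, during which the arm holds its last target. There are 200 camera calls.

## Working session

There is one attempt and no reset: what is moved stays moved. The work goes in short steps, Python scripts to look and compute and a tool call to move; the robot and the scene stay as the last step left them, time stands still between calls to the robot, and variables do not carry over. Pictures are saved under pics/ and viewed, at most 10 in all, crops included, and the job is handed in when it is done.

Besides the shell and the picture viewer there is one more tool, called after "Emit:" in YAML: its name, and indented under it one key for each argument. arm_command: Moves the arm, as the interface text tells. Shifts and turns lie within -1 to 1; 1 stands for 0.2 m of shift or pi rad of turn. Its arguments: {"type":"object","properties":{"increments":{"type":"array","items":{"type":"array","items":{"type":"number","minimum":-1,"maximum":1}}},"fingers":{"type":"number"},"force":{"type":"number"}},"required":["increments"]}

```bash
mkdir -p pics; python3 - <<'E'
from plant import *
import cv2,numpy as np,pickle
s=read_state();print(s)
d={}
for n in("scene","side","wrist"):
    c=read_camera(n);d[n]=c;print(n,c["fx"],c["cx"],c["cy"],np.round(c["T"],3).tolist())
    cv2.imwrite(f"pics/{n}0.png",c["image"][:,:,::-1])
pickle.dump(d,open("d0.pkl","wb"))
E
```

```text
{'t': 0.0, 'q': array([ 1.13263398e+00,  1.31149572e-01,  1.48927475e+00,  2.14222614e-05,
        1.52299170e+00, -8.54084781e-02]), 'dq': array([ 0.00107183,  0.00215391, -0.00023196, -0.00110376,  0.00025646,
        0.00092341]), 'joint_torque': array([ 4.35878583e-04, -5.59842288e+01, -4.91774547e+01,  7.67204957e-02,
        3.50455160e-02, -1.48109498e-04]), 'tool_pos': array([0.20717302, 0.56285532, 0.40369655]), 'orientation': array([-5.51150996e-01, -3.09236717e+00,  2.75743037e-03]), 'force': array([0.23729118, 0.0745187 , 0.45580203]), 'wrist_torque': array([ 0.04483174, -0.04427808, -0.00712843]), 'gripper_force': 0.0, 'opening': 0.09256504987038171}
scene 459.7670875485354 322.7950634315053 239.48177180706733 [[-0.67, 0.529, -0.521, 1.166], [0.742, 0.464, -0.484, 0.487], [-0.014, -0.711, -0.704, 0.79], [0.0, 0.0, 0.0, 1.0]]
side 504.08732915092577 319.71785703464036 235.50243887352616 [[0.996, -0.053, 0.076, 0.518], [-0.092, -0.492, 0.866, -0.953], [-0.008, -0.869, -0.495, 0.587], [0.0, 0.0, 0.0, 1.0]]
wrist 353.49919031866915 317.0289510948739 240.4799380136362 [[0.346, 0.903, 0.253, 0.138], [0.938, -0.333, -0.095, 0.587], [-0.001, 0.27, -0.963, 0.384], [0.0, 0.0, 0.0, 1.0]]
```

View pics/scene0.png

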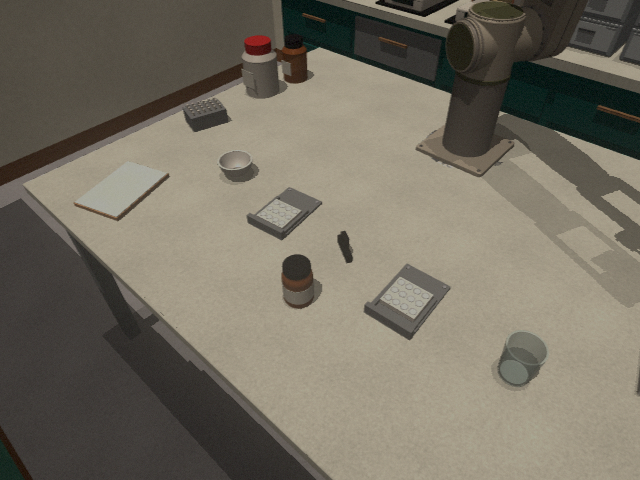

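View pics/side0.png

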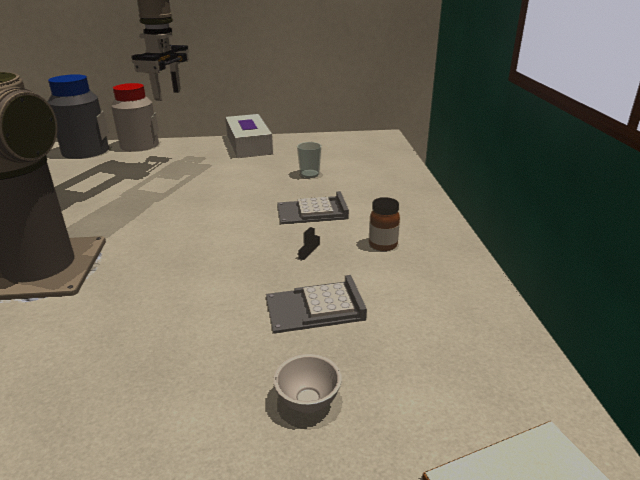

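The scene view shows one frame at (408,298), the other at (285,213), the spacer at (345,247) and the jar at (297,280). The side view shows the frames at (313,208) and (318,303), and the spacer at (310,243). Next I cast these to the plane.

```bash
cat > h.py <<'E'
import cv2,numpy as np
def cast(c,uv,z):
    uv=np.asarray(uv,float).reshape(-1,2)
    r=np.c_[(uv[:,0]-c["cx"])/c["fx"],(uv[:,1]-c["cy"])/c["fy"],np.ones(len(uv))]@c["T"][:3,:3].T
    o=c["T"][:3,3]
    return (o+r*((z-o[2])/r[:,2])[:,None])[:,:2]
def proj(c,P):
    P=np.asarray(P,float).reshape(-1,3); p=(P-c["T"][:3,3])@c["T"][:3,:3]
    return np.c_[c["fx"]*p[:,0]/p[:,2]+c["cx"],c["fy"]*p[:,1]/p[:,2]+c["cy"]]
def rect(c,mask,z):
    """largest blob of a mask cast on plane z: centre, sides (mm), angle of rect, area px"""
    n,l,st,_=cv2.connectedComponentsWithStats(mask.astype(np.uint8))
    k=1+np.argmax(st[1:,4]); ct=max(cv2.findContours((l==k).astype(np.uint8),0,cv2.CHAIN_APPROX_NONE)[0],key=len)
    p=cast(c,ct[:,0],z)*1000
    r=cv2.minAreaRect(p.astype(np.float32)); return np.round(r[0],1),np.round(r[1],1),round(r[2],2),st[k,4]
def win(shape,u0,u1,v0,v1):
    m=np.zeros(shape[:2],bool); m[v0:v1,u0:u1]=1; return m
E
python3 - <<'E'
import pickle;from h import *
d=pickle.load(open("d0.pkl","rb"))
W={"scene":{"L":(360,455,260,340),"R":(245,325,185,240),"S":(333,358,228,266)},"side":{"L":(272,352,190,225),"R":(262,370,275,332),"S":(294,325,225,262)}}
for n,w in W.items():
    c=d[n];im=c["image"].astype(int);g=im.max(2);sat=g-im.min(2)
    for k,b in w.items():
        m=win(im.shape,*b)
        if k=="S": print(n,k,rect(c,m&(g<55),0.02))
        else:
            print(n,k,"tile",rect(c,m&(g>130)&(sat<28),0.02),"frame",rect(c,m&(g<115),0.006))
            v,u=[(b[2]+b[3])//2,(b[0]+b[1])//2];print(im[v,b[0]:b[1]:6].tolist())
E
```

```text
scene L tile (array([607.3, 203.7]), array([79.6, 83. ]), 3.18, np.int32(1183)) frame (array([600.7, 201.3]), array([173.1, 120.5]), 3.28, np.int32(2216))
[[168, 160, 140], [160, 152, 135], [150, 143, 125], [85, 79, 75], [170, 167, 153], [161, 158, 144], [168, 168, 158], [167, 166, 149], [157, 153, 143], [160, 156, 145], [151, 143, 134], [170, 168, 151], [101, 97, 91], [103, 99, 94], [162, 154, 135], [163, 154, 135]]
scene R tile (array([ 598.4, -192.5]), array([80. , 83.1]), 6.67, np.int32(682)) frame (array([ 575.7, -201.6]), array([173.6, 132.3]), 6.57, np.int32(1328))
[[164, 154, 136], [163, 155, 136], [112, 108, 99], [171, 169, 159], [168, 168, 149], [168, 167, 154], [157, 153, 144], [169, 167, 150], [166, 164, 154], [121, 117, 104], [88, 84, 78], [69, 65, 60], [165, 156, 137], [162, 155, 135]]
scene S (array([579.5,  10.5]), array([101.8,  23.1]), 48.73, np.int32(205))
side L tile (array([579.6, 201.4]), array([24.9, 81. ]), 3.02, np.int32(109)) frame (array([599.2, 218.5]), array([180. , 165.3]), 3.14, np.int32(1162))
[[169, 154, 133], [87, 81, 77], [95, 89, 86], [96, 90, 84], [97, 91, 85], [157, 147, 134], [167, 157, 142], [148, 137, 126], [181, 171, 151], [159, 150, 139], [104, 99, 91], [55, 52, 46], [99, 92, 87], [179, 165, 140]]
side R tile (array([ 584.9, -193.3]), array([53.1, 87.1]), 3.63, np.int32(466)) frame (array([ 572.8, -186.5]), array([180.3, 146.3]), 6.67, np.int32(2697))
[[173, 161, 136], [94, 88, 82], [96, 89, 85], [96, 91, 88], [97, 90, 83], [96, 88, 86], [96, 90, 85], [65, 59, 56], [177, 168, 150], [182, 173, 163], [178, 168, 150], [163, 154, 138], [182, 169, 151], [180, 169, 153], [177, 168, 157], [104, 96, 88], [94, 88, 83], [128, 121, 108]]
side S (array([579.4,   9.8]), array([136.9,  37.9]), 78.04, np.int32(360))
```

```bash
python3 - <<'E'
import cv2
a=cv2.imread("pics/scene0.png")[180:345,240:460]; b=cv2.imread("pics/side0.png")[185:335,260:380]
cv2.imwrite("pics/crop0.png",cv2.hconcat([cv2.resize(a,(480,360),interpolation=2),cv2.resize(b,(288,360),interpolation=2)]))
E
```

```text
(no output)
```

View pics/crop0.png

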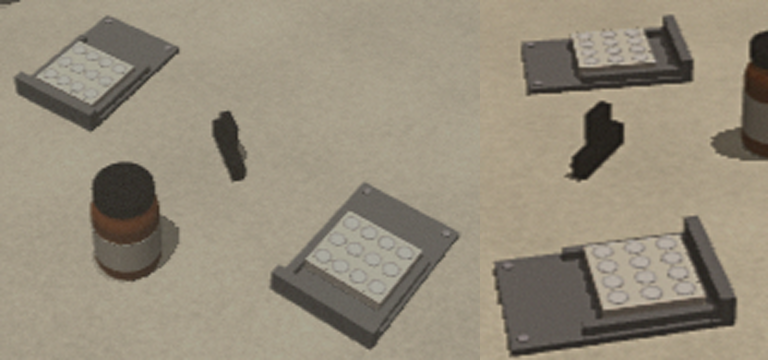

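Heights and sizes check out: the tile rectangles come to about 80x83 mm. The left frame has the wide gap: its tile centre is about 7 mm ahead of the frame centre (gap about 26 mm), against about 23 mm on the right (gap about 10 mm). Next is a first guess of the spacer's yaw and the hover move.

```bash
cat >> h.py <<'E'
from scipy.spatial.transform import Rotation as R
def rows(s,tcp,heading):
    """shift (0.2 m) and turn (pi rad) in tool axes to a tool-down pose with tool x at heading (deg)"""
    A=R.from_rotvec(s["orientation"]); h=np.radians(heading)
    B=R.from_matrix(np.array([[np.cos(h),np.sin(h),0],[np.sin(h),-np.cos(h),0],[0,0,-1]]).T)
    return np.round(A.inv().apply(np.array(tcp)-s["tool_pos"])/.2,4),np.round((A.inv()*B).as_rotvec()/np.pi,4)
E
python3 - <<'E'
import pickle;from h import *;from plant import read_state
d=pickle.load(open("d0.pkl","rb"))
print("side",cast(d["side"],[297.5,259],0),cast(d["side"],[320,243],.01))
print("scene",cast(d["scene"],[350,262],0),cast(d["scene"],[338.5,235],.022))
print("jar",cast(d["scene"],[298,303],0),cast(d["side"],[384,247],0))
s=read_state()
for h in (70,90,110):print(rows(s,[.58,.01,.33],h))
E
```

```text
side [[ 0.55000099 -0.02278901]] [[0.6036016  0.02346811]]
scene [[0.59556683 0.04091605]] [[ 0.56220445 -0.02327325]]
jar [[0.76082101 0.03329777]] [[0.74727982 0.00729959]]
(array([-2.7043, -1.9497,  0.372 ]), array([-4.000e-04,  3.000e-04,  4.988e-01]))
(array([-2.7043, -1.9497,  0.372 ]), array([-4.000e-04,  2.000e-04,  3.877e-01]))
(array([-2.7043, -1.9497,  0.372 ]), array([-4.000e-04,  2.000e-04,  2.766e-01]))
```

Emit:
arm_command:
  increments:
    - [-1, -0.72, 0.1, 0, 0, 0.28]
    - [-1, -0.72, 0.1, 0, 0, 0.28]
    - [-1, -0.72, 0.1, 0, 0, 0.28]
    - [-1, -0.72, 0.1, 0, 0, 0.28]
    - [-1, -0.72, 0.1, 0, 0, 0.28]
  fingers: -1

```text
t: 0.78
tool_pos: [0.3472, 0.3556, 0.3841]
orientation: [1.829, 2.554, -0.002]
force: [-0.2, 0.7, 0.7]
opening: 0.0933
gripper_force: 0.0
```

```bash
python3 - <<'E'
from h import *;from plant import read_state
s=read_state();print(s["t"],s["tool_pos"],rows(s,[.578,.008,.33],60))
E
```

```text
0.775 [0.34717396 0.35557652 0.38405382] (array([-2.0166,  0.5331,  0.2727]), array([-0.    ,  0.0005,  0.271 ]))
```

Emit:
arm_command:
  increments:
    - [-1, 0.27, 0.1, 0, 0, 0]
    - [-1, 0.27, 0.1, 0, 0, 0]
    - [-1, 0.27, 0.1, 0, 0, 0]
    - [-1, 0.27, 0.1, 0, 0, 0]
    - [-1, 0.27, 0.1, 0, 0, 0]

```text
t: 1.4
tool_pos: [0.4631, 0.1867, 0.3642]
orientation: [-1.819, -2.561, 0.001]
force: [0.4, 0.5, -0.1]
opening: 0.0929
gripper_force: 0.0
```

Emit:
arm_command:
  increments:
    - [-1, 0.27, 0.17, 0, 0, 0.27]
    - [-1, 0.27, 0.17, 0, 0, 0.27]
    - [-1, 0.27, 0.17, 0, 0, 0.27]
    - [-1, 0.27, 0.17, 0, 0, 0.27]
    - [-1, 0.27, 0.17, 0, 0, 0.27]

```text
t: 2.02
tool_pos: [0.5803, 0.0169, 0.3299]
orientation: [-2.714, -1.581, 0.002]
force: [-0.1, 0.6, -0.2]
opening: 0.0926
gripper_force: 0.0
```

```bash
python3 - <<'E'
from h import *;from plant import *
import pickle
c=read_camera("wrist");s=read_state();pickle.dump((c,s),open("w1.pkl","wb"))
cv2.imwrite("pics/w1.png",c["image"][:,:,::-1]);print(s["t"],s["tool_pos"],s["orientation"],s["q"][5])
print(proj(c,[[.578,.008,.0],[.578,.008,.054]]))
E
```

```text
2.075 [0.57999847 0.01765411 0.3301848 ] [-2.71603833e+00 -1.57699699e+00  1.13781257e-03] 0.4605803371777942
[[318.40136234 236.35844134]
 [318.60324587 254.71908059]]
```

View pics/w1.png

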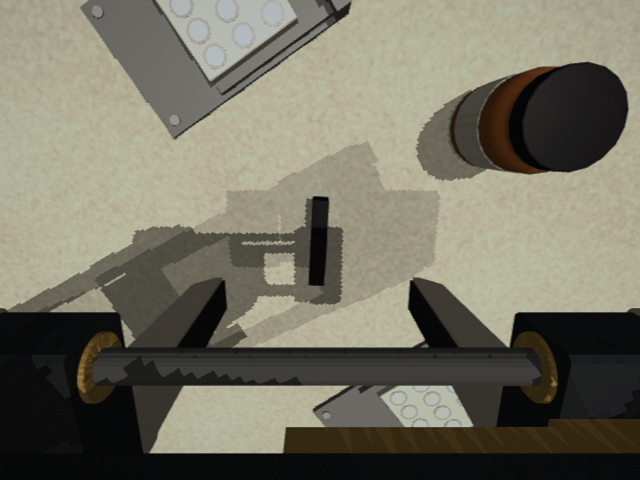

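The wrist view shows the spacer upright at about (318,242), running from (320,197) to (318,286), almost parallel to tool x.

```bash
python3 - <<'E'
from h import *;import pickle
c,s=pickle.load(open("w1.pkl","rb"))
im=c["image"].astype(int);g=im.max(2)
m=win(im.shape,295,342,190,296)&(g<34)
for z in(.022,.054):print(z,rect(c,m,z))
for v in (200,212,225,240,255,270,280): 
    u=np.where(m[v])[0];print(v,u.min(),u.max(),cast(c,[[u.min(),v],[u.max(),v]],.022).round(4).tolist(),np.round(g[v,305:334:3]).tolist())
vs=np.where(m.any(1))[0];print(vs.min(),vs.max())
E
```

```text
0.022 (array([578.1,   8.6]), array([77.6, 13.6]), 57.36, np.int32(1359))
0.054 (array([582.5,  16.6]), array([69. , 12.1]), 57.36, np.int32(1359))
200 313 327 [[0.5922, 0.0422], [0.6022, 0.0366]] [158, 79, 70, 18, 17, 15, 12, 9, 127, 159]
212 312 327 [[0.5865, 0.034], [0.5973, 0.0278]] [129, 76, 62, 23, 24, 26, 27, 26, 141, 157]
225 312 326 [[0.581, 0.0244], [0.5912, 0.0186]] [128, 75, 44, 24, 24, 24, 25, 33, 159, 153]
240 311 326 [[0.5738, 0.0135], [0.5849, 0.0072]] [79, 79, 12, 7, 8, 10, 8, 21, 77, 76]
255 310 325 [[0.5664, 0.0023], [0.5776, -0.004]] [77, 81, 8, 9, 7, 9, 8, 57, 79, 79]
270 310 324 [[0.5596, -0.0095], [0.5702, -0.0155]] [101, 87, 6, 7, 9, 8, 7, 77, 78, 81]
280 309 323 [[0.5542, -0.0172], [0.5649, -0.0232]] [110, 83, 9, 7, 7, 8, 16, 82, 81, 77]
197 285
```

```bash
python3 - <<'E'
from h import *;from plant import read_state
print(rows(read_state(),[.578,.0085,.211],57.4))
E
```

```text
(array([-0.0446,  0.0147,  0.5959]), array([-0.0004,  0.0001,  0.016 ]))
```

Emit:
arm_command:
  increments:
    - [-0.045, 0.015, 0.15, 0, 0, 0.016]
    - [-0.045, 0.015, 0.3, 0, 0, 0.016]
    - [-0.045, 0.015, 0.4, 0, 0, 0.016]
    - [-0.045, 0.015, 0.47, 0, 0, 0.016]
    - [-0.045, 0.015, 0.5, 0, 0, 0.016]

```text
t: 2.7
tool_pos: [0.578, 0.0085, 0.2302]
orientation: [-2.748, -1.522, 0.001]
force: [-0.7, 0.2, 0.7]
opening: 0.0929
gripper_force: 0.0
```

```bash
python3 - <<'E'
from h import *;from plant import *
c=read_camera("wrist");s=read_state();print(s["tool_pos"],rows(s,[.578,.0085,.211],57.4))
cv2.imwrite("pics/w2.png",c["image"][:,:,::-1])
E
```

```text
[0.5779564  0.00837447 0.22991986] (array([ 0.0007, -0.0001,  0.0946]), array([-0.0002,  0.0001,  0.003 ]))
```

View pics/w2.png

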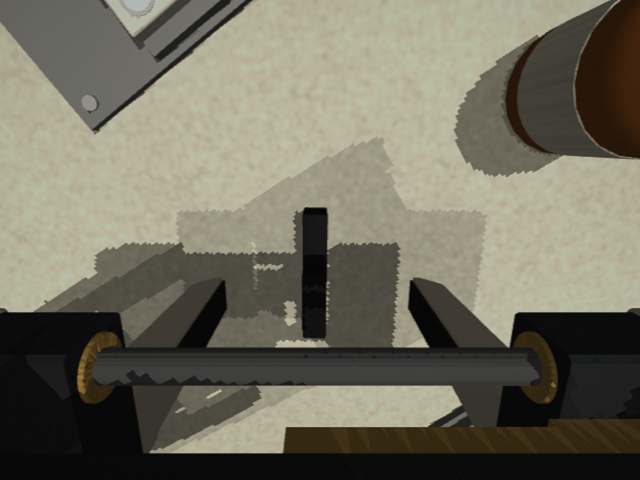

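The spacer is centred at (315,272) between the fingertips at (225,280) and (410,280). I go down and grip.

Emit:
arm_command:
  increments:
    - [0, 0, 0.05, 0, 0, 0.002]
    - [0, 0, 0.095, 0, 0, 0.002]
    - [0, 0, 0.095, 0, 0, 0.002]
    - [0, 0, 0.095, 0, 0, 0.002]
    - [0, 0, 0.095, 0, 0, 0.002]

```text
t: 3.38
tool_pos: [0.5783, 0.008, 0.2122]
orientation: [2.753, 1.512, 0.001]
force: [0.0, 0.7, 0.6]
opening: 0.0928
gripper_force: 0.0
```

Emit:
arm_command:
  increments:
    - [0, 0, 0, 0, 0, 0]
    - [0, 0, 0, 0, 0, 0]
    - [0, 0, 0, 0, 0, 0]
    - [0, 0, 0, 0, 0, 0]
    - [0, 0, 0, 0, 0, 0]
  fingers: 1
  force: 25

```text
t: 4.0
tool_pos: [0.5781, 0.008, 0.2117]
orientation: [2.754, 1.512, 0.0]
force: [-0.6, -0.6, 0.7]
opening: 0.0474
gripper_force: 0.0
```

```bash
python3 - <<'E'
from h import *;from plant import *
s=read_state();print(s["tool_pos"],s["opening"],s["gripper_force"],s["q"][5])
E
```

```text
[0.57811132 0.00802653 0.21174767] 0.0473827416410626 0.0 0.49161838995202695
```

Emit:
arm_command:
  increments:
    - [0, 0, 0, 0, 0, 0]
    - [0, 0, 0, 0, 0, 0]
    - [0, 0, 0, 0, 0, 0]
    - [0, 0, 0, 0, 0, 0]
    - [0, 0, 0, 0, 0, 0]

```text
t: 4.62
tool_pos: [0.5781, 0.008, 0.2118]
orientation: [-2.754, -1.512, 0.0]
force: [-0.9, 0.4, 0.3]
opening: 0.0121
gripper_force: 25.0
```

Emit:
arm_command:
  increments:
    - [0, 0, -0.05, 0, 0, 0]
    - [0, 0, -0.2, 0, 0, 0]
    - [0, 0, -0.35, 0, 0, 0]
    - [0, 0, -0.45, 0, 0, 0]
    - [0, 0, -0.45, 0, 0, 0]

```text
t: 5.25
tool_pos: [0.5789, 0.008, 0.304]
orientation: [2.752, 1.511, 0.005]
force: [0.5, -0.3, -1.1]
opening: 0.0119
gripper_force: 25.0
```

```bash
python3 - <<'E'
from h import *;from plant import *
s=read_state();print(s["tool_pos"],s["opening"],s["gripper_force"],rows(s,[.663,.155,.30],93.2))
E
```

```text
[0.57886388 0.00796329 0.30398696] 0.011865264136217418 24.999941289424896 (array([ 0.8461, -0.0396,  0.0213]), array([ 0.0013, -0.0002, -0.1981]))
```

Emit:
arm_command:
  increments:
    - [0.2, -0.01, 0, 0, 0, -0.04]
    - [0.4, -0.02, 0.01, 0, 0, -0.08]
    - [0.6, -0.03, 0.02, 0, 0, -0.12]
    - [0.75, -0.04, 0.02, 0, 0, -0.16]
    - [0.845, -0.04, 0.02, 0, 0, -0.198]

```text
t: 5.88
tool_pos: [0.6619, 0.1564, 0.2953]
orientation: [-2.152, -2.286, 0.003]
force: [0.2, -0.6, -0.7]
opening: 0.0119
gripper_force: 25.0
```

```bash
python3 - <<'E'
from h import *;from plant import *
import pickle
c=read_camera("wrist");c=read_camera("wrist");s=read_state();pickle.dump((c,s),open("w3.pkl","wb"))
cv2.imwrite("pics/w3.png",c["image"][:,:,::-1]);print(s["tool_pos"],s["orientation"])
E
```

```text
[0.66191902 0.15648385 0.29554925] [-2.1537881  -2.28470388  0.00252362]
```

View pics/w3.png

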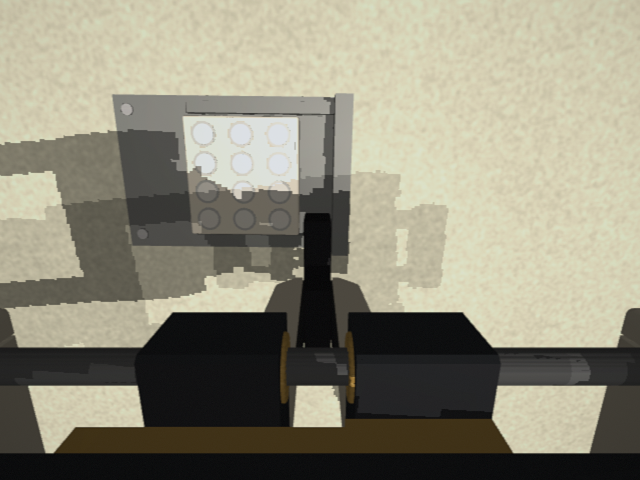

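The wrist view shows the left frame: the tile's corners are at (183,116), (298,117), (299,235) and (193,233), and the fence top runs from column 336 to 353. The open gap spans columns 299 to 335, and the held spacer's far end is at (318,213). Now the edges.

```bash
python3 - <<'E'
from h import *;import pickle
c,s=pickle.load(open("w3.pkl","rb"));g=cv2.cvtColor(c["image"],cv2.COLOR_RGB2GRAY).astype(int)
for v in (108,125,150,165,190,205):print(v,g[v,294:358].tolist())
print("left",g[115,106:120],g[220,120:136]); print("col345",g[88:100,345],"col150",g[88:102,150],g[238:252,150])
for v in(216,225,240,255,270):print(v,g[v,298:338].tolist())
print(g[204:220,318])
E
```

```text
108 [153, 153, 154, 154, 154, 155, 155, 155, 155, 155, 154, 155, 156, 156, 156, 156, 157, 156, 156, 157, 157, 157, 158, 157, 158, 158, 159, 158, 159, 158, 159, 159, 160, 160, 159, 133, 91, 88, 89, 87, 83, 125, 160, 161, 160, 160, 160, 161, 162, 161, 162, 161, 161, 161, 161, 163, 162, 161, 168, 193, 211, 210, 208, 207]
125 [223, 223, 223, 214, 164, 114, 139, 156, 156, 155, 155, 156, 156, 156, 155, 157, 157, 157, 157, 157, 157, 158, 159, 158, 158, 158, 160, 159, 159, 160, 133, 91, 87, 87, 87, 88, 88, 87, 87, 73, 99, 147, 162, 162, 163, 163, 162, 162, 162, 163, 163, 162, 163, 164, 163, 164, 163, 164, 185, 209, 214, 213, 213, 214]
150 [223, 223, 224, 218, 169, 130, 152, 154, 154, 155, 154, 155, 155, 155, 155, 156, 156, 156, 156, 157, 157, 157, 157, 157, 157, 157, 158, 159, 159, 131, 90, 86, 87, 87, 87, 87, 86, 86, 75, 72, 126, 161, 162, 161, 162, 162, 162, 162, 163, 163, 163, 164, 164, 164, 164, 163, 164, 185, 211, 218, 218, 220, 221, 220]
165 [223, 224, 224, 220, 173, 130, 150, 154, 153, 153, 154, 154, 154, 155, 154, 155, 155, 155, 155, 156, 157, 156, 156, 157, 157, 157, 156, 157, 158, 
[... 1180 characters left out ...]
7]
225 [98, 104, 114, 120, 108, 70, 19, 10, 10, 12, 10, 10, 11, 10, 12, 11, 11, 11, 11, 11, 13, 10, 10, 12, 12, 12, 13, 11, 10, 10, 10, 12, 17, 31, 49, 56, 57, 57, 57, 57]
240 [56, 55, 59, 93, 118, 91, 25, 10, 11, 12, 13, 12, 12, 11, 13, 12, 12, 14, 12, 10, 10, 11, 12, 13, 11, 11, 13, 11, 10, 14, 12, 10, 18, 35, 50, 58, 57, 57, 56, 57]
255 [93, 94, 93, 94, 93, 71, 22, 9, 12, 14, 13, 11, 11, 11, 13, 11, 11, 12, 11, 12, 11, 12, 11, 12, 11, 13, 11, 9, 13, 11, 13, 10, 25, 58, 72, 68, 67, 66, 67, 69]
270 [179, 178, 180, 183, 183, 143, 56, 10, 8, 5, 10, 8, 8, 8, 9, 6, 8, 8, 9, 8, 9, 8, 10, 7, 6, 9, 8, 6, 8, 8, 6, 12, 38, 75, 93, 94, 93, 92, 92, 93]
[57 58 57 56 57 56 57 57 56 16  6  8 10  8  8  9]
```

```bash
python3 - <<'E'
from h import *;import pickle
c,s=pickle.load(open("w3.pkl","rb"))
def line(p,z):
    q=cast(c,p,z);vx,vy,x,y=cv2.fitLine(q.astype(np.float32),cv2.DIST_L2,0,.01,.01).ravel();return np.round(np.degrees(np.arctan2(vx,-vy)*1) if 0 else np.degrees(np.arctan2(vy,vx)),2)%180,q
V=[108,125,150,165,190,205]
ai,fi=line(np.c_[[335.2,334.6,333.8,333.4,332.8,332],V],.026)
ao,fo=line(np.c_[[352.5,351.8,351,350.3,349.6,348.6],V],.026)
at,ti=line(np.c_[[298.2,298.4,298.4,298.2],[125,150,165,190]],.020)
ab,pb=line([[114.5,115],[128.8,220]],.006)
print("angles (heading+90): inner,outer,tile,back",ai,ao,at,ab)
h=np.radians(93.2-90);ex=np.array([np.cos(h),np.sin(h)]);ey=np.array([-ex[1],ex[0]])
print("along ex: inner",(fi@ex).round(4),"outer",(fo@ex).round(4),"tile",(ti@ex).round(4),"back",(pb@ex).round(4))
e=cast(c,[[345,93],[150,94.5],[150,246]],.026)[:1]; p=cast(c,[[150,94.5],[150,246]],.006)
print("along ey: fence end",e@ey,"plate edges",p@ey)
zb=s["tool_pos"][2]-.211
for z in (zb+.022,):
  q=cast(c,[[303.9,225],[330.8,225],[303.9,240],[330.8,240],[318,213]],z);print("spacer ex",(q@ex).round(4),"ey end",(q@ey).round(4))
t=s["tool_pos"][:2];print("tcp",t@ex,t@ey,"zb",zb)
A=R.from_rotvec(s["orientation"]).as_matrix();print("tool x heading",np.degrees(np.arctan2(A[1,0],A[0,0])),"z",A[:,2])
E
```

```text
angles (heading+90): inner,outer,tile,back 92.68 93.01 92.97 93.22
along ex: inner [0.6816 0.6815 0.6813 0.6813 0.6813 0.6809] outer [0.6931 0.6931 0.6931 0.693  0.6931 0.6928] tile [0.6567 0.6568 0.6567 0.6565] back [0.5233 0.5234]
along ey: fence end [0.22518963] plate edges [0.22525564 0.11270269]
spacer ex [0.6639 0.6771 0.6639 0.6773 0.6707] ey end [0.1547 0.1548 0.147  0.1471 0.1607]
tcp 0.6696220969561485 0.11929053760134992 zb 0.08454925429876584
tool x heading 93.37895093133918 z [-2.36797894e-03  2.31494345e-05 -9.99997196e-01]
```

Everything agrees with the given sizes: back edge to fence outer face is 170 mm, the gap is 24.6 mm, and the plate is 112.5 mm wide. I move over the gap.

Emit:
arm_command:
  increments:
    - [0.1, -0.003, 0, 0, 0, 0.0015]
    - [0.2, -0.007, 0, 0, 0, 0.0015]
    - [0.249, -0.007, 0.05, 0, 0, 0.0015]
    - [0.249, -0.007, 0.15, 0, 0, 0.0015]
    - [0.249, -0.007, 0.25, 0, 0, 0.0015]

```text
t: 6.6
tool_pos: [0.6574, 0.2042, 0.2455]
orientation: [-2.164, -2.277, 0.002]
force: [-0.2, -0.1, -0.6]
opening: 0.0117
gripper_force: 25.0
```

```bash
python3 - <<'E'
from h import *;from plant import *
import pickle
c=read_camera("wrist");c=read_camera("wrist");s=read_state();pickle.dump((c,s),open("w4.pkl","wb"))
sc=read_camera("side")["image"][180:240,260:370,::-1]
cv2.imwrite("pics/w4.png",cv2.hconcat([c["image"][60:360,150:500,::-1],cv2.resize(sc,(440,300),interpolation=2)]));h=np.radians(3.1);t=s["tool_pos"]
print(t,"ex,ey",t[0]*np.cos(h)+t[1]*np.sin(h),t[1]*np.cos(h)-t[0]*np.sin(h))
h=np.radians(3.2);print("with 3.2:",t[0]*np.cos(h)+t[1]*np.sin(h),t[1]*np.cos(h)-t[0]*np.sin(h))
E
```

```text
[0.65622332 0.20358075 0.24263201] ex,ey 0.666272452608126 0.16779506507598618
with 3.2: 0.6665642953041415 0.16663194529859857
```

View pics/w4.png

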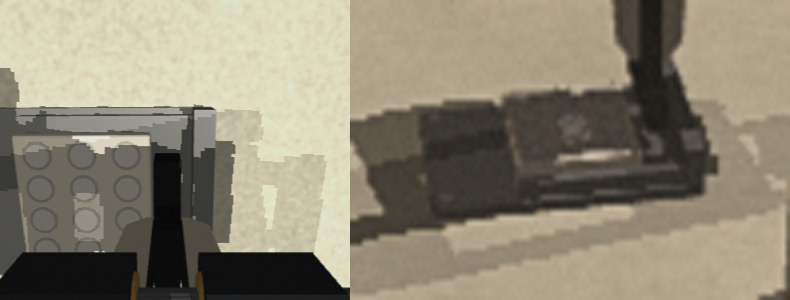

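The spacer's end, at (153–181,153) in the crop, sits between the tile edge at 151 and the fence at 193, slightly towards the tile. I correct by 2 mm and lower.

Emit:
arm_command:
  increments:
    - [0.012, 0.01, 0, 0, 0, 0]
    - [0.012, 0.01, 0.03, 0, 0, 0]
    - [0.012, 0.01, 0.06, 0, 0, 0]
    - [0.012, 0.01, 0.09, 0, 0, 0]
    - [0.012, 0.01, 0.11, 0, 0, 0]

```text
t: 7.38
tool_pos: [0.6595, 0.207, 0.225]
orientation: [-2.164, -2.277, 0.001]
force: [-0.4, 0.2, -0.5]
opening: 0.0119
gripper_force: 25.0
```

```bash
python3 - <<'E'
from h import *;from plant import *
s=read_state();h=np.radians(3.2);t=s["tool_pos"]
print(t,s["force"],t[0]*np.cos(h)+t[1]*np.sin(h),t[1]*np.cos(h)-t[0]*np.sin(h))
E
```

```text
[0.65953363 0.20701977 0.22500499] [-0.40523824  0.23673704 -0.54517551] 0.6700614198629372 0.1698808158689346
```

Emit:
arm_command:
  increments:
    - [0, -0.005, 0, 0, 0, 0]
    - [0, -0.005, 0.01, 0, 0, 0]
    - [0, -0.005, 0.02, 0, 0, 0]
    - [0, -0.005, 0.025, 0, 0, 0]
    - [0, -0.005, 0.025, 0, 0, 0]

```text
t: 8.0
tool_pos: [0.6587, 0.207, 0.2207]
orientation: [-2.164, -2.277, 0.0]
force: [0.4, 1.0, -1.0]
opening: 0.0118
gripper_force: 25.0
```

```bash
python3 - <<'E'
from h import *;from plant import *
s=read_state();h=np.radians(3.2);t=s["tool_pos"]
print(t,s["force"],t[0]*np.cos(h)+t[1]*np.sin(h),t[1]*np.cos(h)-t[0]*np.sin(h))
E
```

```text
[0.65873704 0.2070188  0.22068416] [ 0.36321047  0.95190049 -1.0097888 ] 0.6692660136171575 0.1699243180824936
```

Emit:
arm_command:
  increments:
    - [0, 0, 0.005, 0, 0, 0]
    - [0, 0, 0.01, 0, 0, 0]
    - [0, 0, 0.015, 0, 0, 0]
    - [0, 0, 0.018, 0, 0, 0]
    - [0, 0, 0.018, 0, 0, 0]

```text
t: 8.62
tool_pos: [0.6589, 0.207, 0.2178]
orientation: [2.164, 2.277, 0.001]
force: [-2.9, -1.4, 4.4]
opening: 0.012
gripper_force: 25.0
```

The spacer touches the floor at the expected height with 4 N upward. I release it and lift.

Emit:
arm_command:
  increments:
    - [0, 0, 0, 0, 0, 0]
    - [0, 0, 0, 0, 0, 0]
    - [0, 0, 0, 0, 0, 0]
    - [0, 0, 0, 0, 0, 0]
    - [0, 0, 0, 0, 0, 0]
  fingers: 0.14

```text
t: 9.25
tool_pos: [0.6587, 0.207, 0.2171]
orientation: [2.164, 2.277, -0.0]
force: [-0.5, 0.2, 0.1]
opening: 0.04
gripper_force: 0.0
```

Emit:
arm_command:
  increments:
    - [0, 0, -0.1, 0, 0, 0]
    - [0, 0, -0.2, 0, 0, 0]
    - [0, 0, -0.3, 0, 0, 0]
    - [0, 0, -0.4, 0, 0, 0]
    - [0, 0, -0.4, 0, 0, 0]

```text
t: 9.88
tool_pos: [0.6597, 0.2073, 0.3007]
orientation: [2.162, 2.275, 0.007]
force: [-0.8, 0.6, -0.6]
opening: 0.0402
gripper_force: 0.0
```

```bash
python3 - <<'E'
from h import *;from plant import *
import pickle
c=read_camera("wrist");c=read_camera("wrist");s=read_state();pickle.dump((c,s),open("w5.pkl","wb"))
sc=read_camera("side")["image"][180:240,260:370,::-1]
cv2.imwrite("pics/w5.png",cv2.hconcat([c["image"][60:360,150:500,::-1],cv2.resize(sc,(440,300),interpolation=2)]))
# behind tile: frame x -70, tile back at ex .5767
h=np.radians(3.2);ex=np.array([np.cos(h),np.sin(h)]);ey=np.array([-ex[1],ex[0]])
p=ex*.545+ey*.169;print(s["tool_pos"],p,rows(s,[*p,.30],183.2))
E
```

```text
[0.65871112 0.2070124  0.2972142 ] [0.53471638 0.19915921] (array([-0.0077, -0.6212, -0.0141]), array([ 1.000e-04,  1.000e-04, -5.016e-01]))
```

View pics/w5.png

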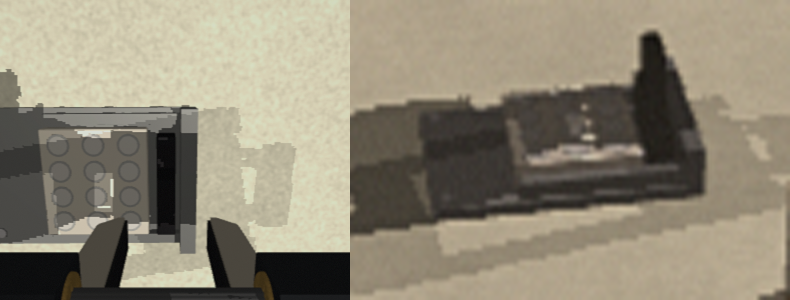

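The spacer stands upright in the gap, at crop columns 150–176 between the tile at 148 and the fence at 178, and the side view agrees. Now I go behind the tile.

Emit:
arm_command:
  increments:
    - [0, -0.15, 0, 0, 0, -0.05]
    - [0, -0.3, 0, 0, 0, -0.1]
    - [0, -0.45, 0, 0, 0, -0.15]
    - [0, -0.62, 0, 0, 0, -0.2]
    - [0, -0.62, 0, 0, 0, -0.25]
  fingers: 0.35

```text
t: 10.65
tool_pos: [0.5323, 0.2006, 0.295]
orientation: [-1.118, -2.932, 0.004]
force: [0.9, -0.1, 0.3]
opening: 0.0304
gripper_force: 0.0
```

Emit:
arm_command:
  increments:
    - [0, 0, 0, 0, 0, -0.05]
    - [0, 0, 0, 0, 0, -0.1]
    - [0, 0, 0, 0, 0, -0.15]
    - [0, 0, 0, 0, 0, -0.2]
    - [0, 0, 0, 0, 0, -0.25]

```text
t: 11.28
tool_pos: [0.5344, 0.2006, 0.2956]
orientation: [0.088, -3.138, 0.001]
force: [-0.6, 0.5, -0.6]
opening: 0.03
gripper_force: 0.0
```

```bash
python3 - <<'E'
from h import *;from plant import *
s=read_state();h=np.radians(3.2);ex=np.array([np.cos(h),np.sin(h)]);ey=np.array([-ex[1],ex[0]])
p=ex*.55+ey*.169;print(s["tool_pos"],s["opening"],s["q"],rows(s,[*p,.199],183.2))
E
```

```text
[0.53437204 0.20057782 0.29562248] 0.030005282570887533 [ 2.69256943e-01  1.30897642e-01  1.69079175e+00 -1.80175851e-06
  1.32242205e+00 -1.35761747e+00] (array([-0.0275, -0.0069,  0.483 ]), array([-0.0002, -0.0008,  0.0001]))
```

Emit:
arm_command:
  increments:
    - [-0.02, -0.007, 0.12, 0, 0, 0]
    - [-0.02, -0.007, 0.25, 0, 0, 0]
    - [-0.02, -0.007, 0.36, 0, 0, 0]
    - [-0.02, -0.007, 0.43, 0, 0, 0]
    - [-0.02, -0.007, 0.46, 0, 0, 0]

```text
t: 11.9
tool_pos: [0.5384, 0.1994, 0.2037]
orientation: [0.08, -3.138, 0.001]
force: [0.8, 0.7, -0.6]
opening: 0.0306
gripper_force: 0.0
```

```bash
python3 - <<'E'
from h import *;from plant import *
s=read_state();h=np.radians(3.2);ex=np.array([np.cos(h),np.sin(h)]);ey=np.array([-ex[1],ex[0]])
p=ex*.55+ey*.169;t=s["tool_pos"];print(t,t[:2]@ex,t[:2]@ey,rows(s,[*p,.197],183.1),s["force"])
E
```

```text
[0.53839471 0.19936221 0.20367445] 0.54868392895299 0.16899735146739148 (array([-0.0067,  0.0001,  0.0334]), array([-0.0002, -0.0007, -0.001 ])) [ 0.78497903  0.74295535 -0.62548343]
```

Emit:
arm_command:
  increments:
    - [0, 0, 0.02, 0, 0, -0.001]
    - [0, 0, 0.03, 0, 0, -0.001]
    - [-0.01, 0, 0.032, 0, 0, -0.001]
    - [-0.03, 0, 0.032, 0, 0, -0.001]
    - [-0.05, 0, 0.032, 0, 0, -0.001]

```text
t: 12.52
tool_pos: [0.5495, 0.2001, 0.1991]
orientation: [-0.085, 3.14, 0.0]
force: [0.2, 0.0, 0.5]
opening: 0.0303
gripper_force: 0.0
```

Emit:
arm_command:
  increments:
    - [-0.01, 0, 0, 0, 0, 0]
    - [-0.02, 0, 0, 0, 0, 0]
    - [-0.03, 0, 0, 0, 0, 0]
    - [-0.04, 0, 0, 0, 0, 0]
    - [-0.05, 0, 0, 0, 0, 0]

```text
t: 13.15
tool_pos: [0.5588, 0.2006, 0.1987]
orientation: [0.085, -3.14, 0.0]
force: [-2.4, -0.1, 1.1]
opening: 0.0302
gripper_force: 0.9
```

Emit:
arm_command:
  increments:
    - [-0.006, 0, 0, 0, 0, 0]
    - [-0.012, 0, 0, 0, 0, 0]
    - [-0.018, 0, 0, 0, 0, 0]
    - [-0.024, 0, 0, 0, 0, 0]
    - [-0.03, 0, 0, 0, 0, 0]

```text
t: 13.78
tool_pos: [0.5649, 0.2009, 0.1986]
orientation: [0.085, -3.14, 0.0]
force: [-1.7, -0.2, 0.6]
opening: 0.0304
gripper_force: 0.8
```

Emit:
arm_command:
  increments:
    - [-0.004, 0, 0, 0, 0, 0]
    - [-0.008, 0, 0, 0, 0, 0]
    - [-0.012, 0, 0, 0, 0, 0]
    - [-0.016, 0, 0, 0, 0, 0]
    - [-0.02, 0, 0, 0, 0, 0]

```text
t: 14.4
tool_pos: [0.5677, 0.2011, 0.1986]
orientation: [0.085, -3.136, 0.001]
force: [-14.4, -0.9, 11.4]
opening: 0.0303
gripper_force: 7.2
```

Emit:
arm_command:
  increments:
    - [-0.003, 0, 0, 0, 0, 0]
    - [-0.006, 0, 0, 0, 0, 0]
    - [-0.008, 0, 0, 0, 0, 0]
    - [-0.008, 0, 0, 0, 0, 0]
    - [-0.008, 0, 0, 0, 0, 0]

```text
t: 15.02
tool_pos: [0.5683, 0.2012, 0.1983]
orientation: [0.085, -3.133, 0.002]
force: [-19.3, -1.5, 13.5]
opening: 0.0304
gripper_force: 9.5
```

```bash
python3 - <<'E'
from h import *;from plant import *
import pickle
c=read_camera("wrist");s=read_state();print(s["t"],s["tool_pos"],s["force"],s["wrist_torque"])
sc=read_camera("side")["image"][180:240,260:370,::-1];b=read_camera("scene")["image"][245:345,350:470,::-1]
cv2.imwrite("pics/w6.png",cv2.vconcat([cv2.hconcat([cv2.resize(sc,(440,300),interpolation=2),cv2.resize(b,(360,300),interpolation=2)]),cv2.resize(c["image"][0:240,:,::-1],(800,300))]))
E
```

```text
15.075 [0.56831654 0.20119224 0.19833583] [-19.21085556  -2.28612942  14.79814156] [-0.32102456  3.33347762 -0.08819543]
```

View pics/w6.png

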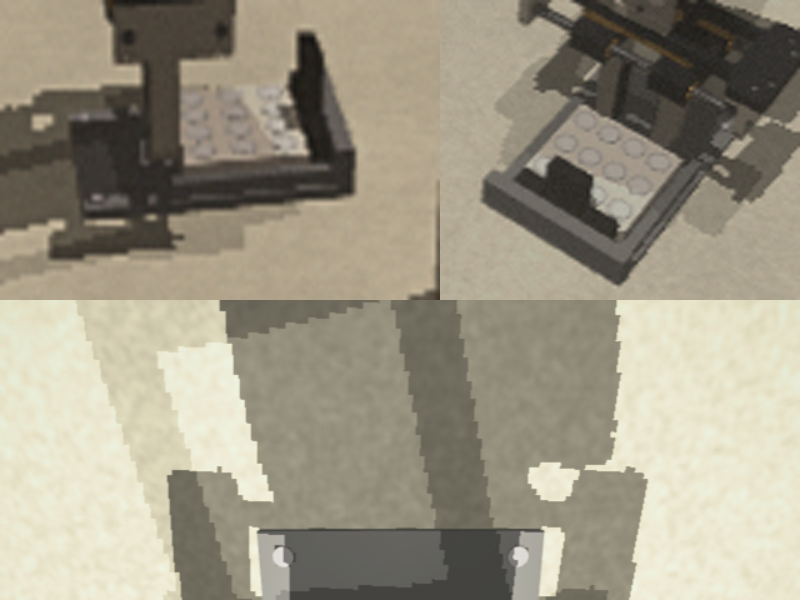

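The side and scene crops show the spacer upright, with the fence, spacer and tile touching. The push is steady at 19 N, and the tile stopped after the predicted 10.5 mm of travel. I hold for one more call, then hand in if it stays steady.

Emit:
arm_command:
  increments:
    - [-0.003, 0, 0, 0, 0, 0]
    - [-0.003, 0, 0, 0, 0, 0]
    - [-0.003, 0, 0, 0, 0, 0]
    - [-0.003, 0, 0, 0, 0, 0]
    - [-0.003, 0, 0, 0, 0, 0]

```text
t: 15.8
tool_pos: [0.5685, 0.2013, 0.1983]
orientation: [0.085, -3.132, 0.002]
force: [-22.0, -2.0, 16.4]
opening: 0.0303
gripper_force: 10.9
```

```bash
python3 - <<'E'
from plant import *
s=read_state();print(s["t"],s["tool_pos"],s["force"])
if 15<-s["force"][0]<30: print(close_job())
E
```

```text
15.8 [0.56854315 0.20126794 0.19833937] [-22.01296832  -1.95036364  16.39209158]
the job is handed in; nothing more can be done
None
```

The spacer stands on the floor of the left-hand frame (the wide gap, about 25 mm), and the arm is holding that tile against spacer and fence with about 22 N, no gap visible in the camera views; I handed the job in at 15.8 s without touching the other tile, jar, beaker or bowl.

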